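Clamp a resin specimen with the vice's removable crank

TASK

A resin specimen block sits loose between the jaws of the small bench vice. Take the removable crank from the blue tray, fit it fully down onto the vice's square shaft and wind it clockwise (seen from above) until the red spring pad holds the block snugly against the far jaw, firmly enough to press its springs in a little but without crushing it; then lift the crank off and set it back upright in its end of the tray, away from the green block, moving the jaws only with the crank and leaving everything else undisturbed.

Things in the scene. Friction and masses are not known exactly. Their poses are not given: they have to be found in the camera images.
- crank_hub (a point): Steel crank (300 g), loose, standing on its hub in the tray. This point is the centre of the hub: 34 x 34 mm, 60 mm tall, so 30 mm above its underside. z up, x along the arm to the black handle. The arm (16 mm wide, 20 to 28 mm above the hub's underside) leaves the +x face. Grip the hub across its two y faces, pads beside the arm or above it.
- crank_socket (a point): Centre of the hub's underside, in the mouth of its square socket: 20 mm wide, 32 mm deep, 2 mm chamfer, sides parallel to the hub's. 30 mm below crank_hub, same axes.
- crank_knob (a point): Middle of the crank's black upright handle: 22 mm diameter, 42 mm tall (29 to 71 mm above the hub's underside), 65 mm from the hub's axis along the hub's x, 20 mm higher than crank_hub. It spins freely on the arm, so it can be gripped without turning the gripper while the crank is wound.
- shaft_top (a point): Centre of the upper end of the vice's upright square steel shaft: 18 x 18 mm, 30 mm long, 100 mm above the table; its last 4 mm step in to 12 mm. z up, x and y parallel to its sides; the crank fits in any of four quarter turns. Fully home, crank_hub is at this point, with up to 0.15 rad of play. Clockwise from above tightens; it can turn 5.4 rad, 3 to 4.6 rad are needed.
- shaft_foot (a point): Foot of the same shaft, on the flat top of the gear head (70 x 70 mm, 70 mm above the table) where the hub's underside rests when home. Turning moves the sprung jaw 16 mm per rad against an even brake of 0.4 N m (about 6 N at the handle), which also holds the jaw when let go.
- vice: Taupe bench vice fixed to the table, base 110 x 290 mm. Origin on the table under the shaft's axis, z up; +y is the way the sprung jaw travels. Jaws and block lie at y = 40 to 200 mm, up to 67 mm high, below the seated crank's arm (90 mm up). The dark far jaw was last set by hand: its place differs by a centimetre or more and is not measured, so the grip must be felt.
- jaw: Dark moving jaw, 74 mm wide, driven by the shaft along the vice's +y, with a red pad plate (60 x 8 x 30 mm) sprung on its far side: 8 N per mm, 9 mm gap at rest. Snug is 1.5 to 3 mm pressed in, 12 to 24 N on the block, felt as 3 to 6 N more at the crank handle than when winding empty; under 6 N is loose, over 30 N crushes. Origin at its lower edge, 24 mm short of the pad's face.
- block: Amber resin specimen block, loose on the vice's bed (30 mm above the table) between the jaws, 40 x 36 x 34 mm, 36 mm along the jaws' travel. Origin at the centre of its underside, axes near the vice's.
- tray: Blue open tray fixed to the table, 240 x 120 mm, rim 18 mm high, floor 4 mm thick. Origin under its centre, x along its length. The crank starts in its -x half, arm towards +x, and goes back there upright (hub's axis 20 to 90 mm from the centre on the -x side, within 30 mm of the long middle line), arm over the tray's length or any way clear of the green block.
- spare: Green resin block 26 x 26 x 20 mm, loose at the tray's +x end; not to be disturbed.
- stain: Amber bottle, 52 mm diameter, 110 mm tall, loose; bystander.
- jar: Glass jar, 60 mm diameter, 75 mm tall, loose; bystander.
- dishes: Two stacked clear dishes, 92 mm diameter, 28 mm tall, loose; bystander.
- slidebox: Dark blue slide box 80 x 100 x 34 mm, loose; bystander.
- brush: Wooden brush lying on the table; bystander.
- spanner: Steel spanner 130 mm long lying in front of the vice; bystander.

How it is judged:
By the outcome, as a careful person would: the job done as asked, in the order asked, and still so for the second after the job is handed in, with the robot touching nothing.
It also fails if it takes over 72 s, if anything falls off the work surface, if the arm or the gripper's body presses on something with over 40 N, if the wrist force passes 120 N, or if a joint passes its speed limit or range.

ROBOT

A 6-joint arm with a two-finger parallel gripper is mounted at the origin on the work surface. World frame = base frame: x ahead of the robot, y to its left, z up, the work surface at z = 0. Lengths are in m, angles in rad, forces in N, time in s.
With the tool pointing down it reaches from about 0.375 to 0.75 m from the base axis. Payload 9 kg.
Tool frame: the origin (TCP) lies where the fingers leave the gripper's body, on its centre line; the fingertips stand 73 mm ahead of it and the grasp point (between the pads) lies 54 mm ahead of it; z points along the fingers, y is the line along which they close (so a half turn about z gives the same grasp; the last joint's range is limited). The gripper opens to 85 mm and grips with 20 to 120 N. Pads are 22 mm wide; open, the fingers measure 114 mm over their backs; the gripper's body (76 mm by 85 mm) begins 54 mm behind the grasp point. The pads swing forward as they close: fully open they stand 13 mm farther back than shut.
Start: joints at [-1.416, 0.104, 0.097, 1.564, 0, 1.353], TCP at [0.219, -0.559, 0.304] pointing down, gripper open.
Joint ranges: [-2.99, 2.99], [-0.84, 1.86], [-1.1, 1.16], [-1.84, 2.11], [-1.51, 1.56], [-3.14, 3.14]. Speed limits (rad/s): [2.22, 2.22, 2.57, 3.14, 3.14, 3.14].

INTERFACE

Orientations are given as a unit quaternion [x, y, z, w].
In Python, from cell import env gives the robot as it stands.
- The arm moves only by the tool step_arm, never from a script. Its argument "motion" is a list of rows, each a list of 3 entries, a list of its own where there are three numbers: the turn, a rotation vector about the tool's x, y, z in rad, then the shift along the tool's x, y, z in m, then the finger opening in m, from 0 to 0.0854. In form: [[[rx, ry, rz], [x, y, z], fingers], ...]. A call has 1 to 8 rows; each row shifts and turns the commanded pose from where the row before left it, along the tool's axes as they then stand; what a row does not reach is not made up. A row lasts 1/10 s, in which the tool goes at most 50 mm and 8.59 degrees, less where a joint would pass 70% of its speed; a pose out of reach is approached as far as the arm can. A call is refused whole if a number of a shift passes 0.05 or a number of a turn 0.15, either way. A call with a gripper value outside its range is refused whole. The fingers move at their own pace and stop on an object; "grip_force" is the grip in N (left out, the last holds). Time passes only in rows, so rows that do not move let the fingers close. It gives the time, the measured TCP pose, the force, the opening and the grip force at its end, in the units of the state.
- env.state(): the state, without advancing time (a new reading comes with each control period).
- env.grab_frame(name): name is "scene" or "top" or "wrist"; returns the picture (400x640x3 uint8, red, green, blue); there is no depth.
- env.calibration(name): a dict with "fx", "fy", "cx", "cy" (pixels), "R" (3x3) and "t" (3): a world point X has camera coordinates R X + t. Camera axes: x right, y down, z forward; pixel columns grow to the right and rows downward; lengths in m; the calibration is good to about 2 mm. A picture is of the moment at which its call begins: read the wrist's pose just before it. calibration takes no time and is no camera call; for the wrist camera it gives the pose at the moment of the call.
- env.finish_job(): hands the job in; it is judged then, once.
The state is a dict: "clock": time; "q": joint angles; "qvel": joint speeds; "joint_efforts": joint torques, N m; "position": TCP position; "tcp_rot": TCP orientation; "wrist_force": force on the tool from outside, world axes, zero at the start; "ft_torque": the same for the moment, N m; "finger_gap": opening from 0.0 (shut) to 1.0 (fully open); "gripper_force": force on a finger pad.
Only numpy, scipy, OpenCV 4.12 (cv2) and the standard library are available. Lean on these libraries where they do the work, as an engineer would, in place of code of your own. Each camera call takes 0.05 s, during which the arm holds its last target. There are 200 camera calls.

## Working session

There is one attempt and no reset: what is moved stays moved. The work goes in short steps, Python scripts to look and compute and a tool call to move; the robot and the scene stay as the last step left them, time stands still between calls to the robot, and variables do not carry over. Pictures are saved under pics/ and viewed, at most 10 in all, crops included, and the job is handed in when it is done.

Besides the shell and the picture viewer there is one more tool, called as name(argument=value, ...) on one line, values as JSON. step_arm: Moves the arm, as the interface text tells. Its arguments: {"type":"object","properties":{"motion":{"type":"array","items":{"type":"array"}},"grip_force":{"type":"number"}},"required":["motion"]}

```bash
mkdir -p pics; ls
python3 - <<'E'
from cell import env
import cv2,numpy as np
s=env.state();print({k:np.round(v,3).tolist() for k,v in s.items()})
for n in("top","scene"):
    im=env.grab_frame(n);cv2.imwrite(f"pics/{n}0.png",im[:,:,::-1]);c=env.calibration(n);print(n,c)
E
```

```text
pics
{'clock': 0.0, 'q': [-1.416, 0.105, 0.096, 1.564, -0.0, 1.353], 'qvel': [-0.001, 0.0, -0.0, 0.002, -0.0, 0.0], 'joint_efforts': [0.003, -55.693, 50.365, 0.017, -0.0, 0.0], 'position': [0.218, -0.559, 0.303], 'tcp_rot': [0.983, 0.185, -0.0, -0.001], 'wrist_force': [-0.201, 0.331, 0.758], 'ft_torque': [0.023, 0.056, -0.01], 'gripper_force': 0.0, 'finger_gap': 1.002}
top {'fx': 439.6489513527979, 'fy': 439.6489513527979, 'cx': 325.8721430053506, 'cy': 205.96459836570742, 'R': array([[-0.00953955, -0.99995119,  0.00257135],
       [-0.99942306,  0.00945063, -0.03262249],
       [ 0.0325966 , -0.00288108, -0.99946444]]), 't': array([0.08032242, 0.5636743 , 1.40331882])}
scene {'fx': 428.6693681632915, 'fy': 428.6693681632915, 'cx': 320.14588000566437, 'cy': 197.38172654283997, 'R': array([[ 0.76220371,  0.6472034 , -0.01316318],
       [ 0.54756773, -0.65544322, -0.52015744],
       [-0.34527538,  0.38925819, -0.85396895]]), 't': array([-0.46872709, -0.23088365,  1.30808311])}
```

View pics/top0.png

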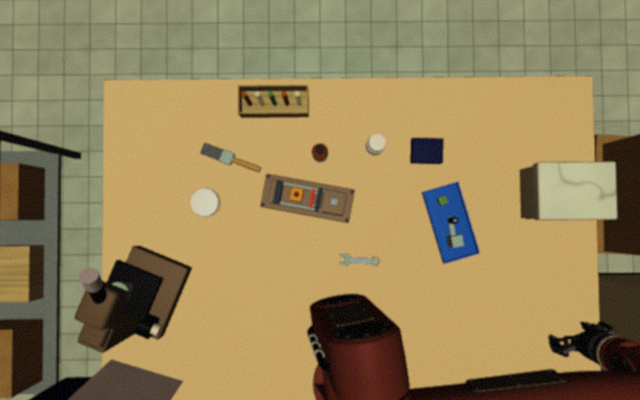

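View pics/scene0.png

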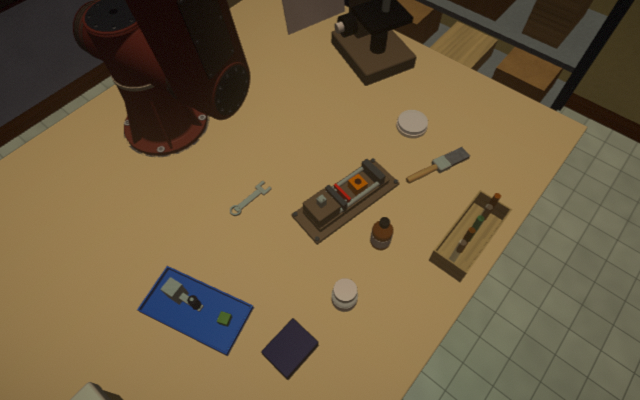

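The top view shows the vice with its shaft at about (334,201), the tray at (450,222), the crank hub at (456,241), its knob at (453,219), and the green block at (444,200). The scene view shows the same layout: shaft at (321,200), hub at (173,288), knob at (195,303).

```bash
cat > h.py <<'E'
from cell import env
import cv2,numpy as np
from scipy.spatial.transform import Rotation as Ro
def cast(c,uv,z):
    uv=np.atleast_2d(np.array(uv,float));d=np.c_[(uv[:,0]-c["cx"])/c["fx"],(uv[:,1]-c["cy"])/c["fy"],np.ones(len(uv))]@c["R"]
    o=-c["R"].T@c["t"];return o+d*((z-o[2])/d[:,2])[:,None]
def proj(c,X):
    p=np.atleast_2d(X)@c["R"].T+c["t"];return np.c_[c["fx"]*p[:,0]/p[:,2]+c["cx"],c["fy"]*p[:,1]/p[:,2]+c["cy"]]
def tri(cs,uvs):
    A=[];b=[]
    for c,(u,v) in zip(cs,uvs):
        for r,x,f,k in((0,u,"fx","cx"),(1,v,"fy","cy")):
            m=(x-c[k])/c[f];A.append(c["R"][r]-m*c["R"][2]);b.append(m*c["t"][2]-c["t"][r])
    return np.linalg.lstsq(np.array(A),np.array(b),rcond=None)[0]
def snap(n,f=None):
    c=env.calibration(n);im=env.grab_frame(n)[:,:,::-1].copy()
    if f:cv2.imwrite(f"pics/{f}.png",im)
    return c,im
def blob(mask):
    k,l,s,c=cv2.connectedComponentsWithStats(mask.astype(np.uint8));i=1+np.argmax(s[1:,4]);return c[i],s[i],(l==i).astype(np.uint8)
def rect(m):
    q=cv2.findContours(m,0,1)[0];return cv2.boxPoints(cv2.minAreaRect(max(q,key=cv2.contourArea)))
def tool_delta(p_world,yaw_turn=0):
    s=env.state();R=Ro.from_quat(s["tcp_rot"]);return R.inv().apply(np.array(p_world)-s["position"])
E
python3 - <<'E'
from h import *
ct,cs=env.calibration("top"),env.calibration("scene")
im=cv2.imread("pics/top0.png");hsv=cv2.cvtColor(im,40)
b=(hsv[...,0]>100)&(hsv[...,0]<125)&(hsv[...,1]>150)&(hsv[...,2]>80)
_,s,m=blob(b);m=cv2.morphologyEx(m,3,np.ones((9,9)))
P=cast(ct,rect(m),.018);print("tray",s,P.round(3).tolist(),P.mean(0))
print("sides",np.linalg.norm(np.diff(P,axis=0),axis=1))
for n,a,b2,z in(("shaft",(334,201),(321,200),.1),("hub",(456,241),(173,288),.064),("knob",(453,219),(195,303),.075)):
    print(n,cast(ct,a,z),cast(cs,b2,z),tri((ct,cs),(a,b2)))
g=(hsv[...,0]>35)&(hsv[...,0]<75)&(hsv[...,1]>120);g[:170]=0;c,s,_=blob(g);print("green",c,s,cast(ct,c,.024))
for n,(x0,y0,x1,y1) in {"vice":(255,165,360,230),"tray":(415,175,485,270)}.items():
    cv2.imwrite(f"pics/{n}.png",cv2.resize(im[y0:y1,x0:x1],None,fx=5,fy=5,interpolation=2))
a=cv2.resize(im[165:230,255:360],None,fx=5,fy=5,interpolation=2);d=cv2.resize(im[175:270,415:485],None,fx=4,fy=4,interpolation=2)
o=np.zeros((390,525+280+0,3),np.uint8);o[:325,:525]=a;o[:380,525:805]=d;cv2.imwrite("pics/crop0.png",o[:,:800])
E
```

```text
tray [ 423  183   55   79 2164] [[0.604, -0.235, 0.018], [0.636, -0.345, 0.018], [0.413, -0.408, 0.018], [0.381, -0.298, 0.018]] [ 0.50847047 -0.32144288  0.018     ]
sides [0.11495378 0.23167425 0.11437299]
shaft [[0.57615144 0.05064565 0.1       ]] [[0.58157329 0.04455591 0.1       ]] [0.5766334  0.05030951 0.08738721]
hub [[ 0.45079828 -0.32487906  0.064     ]] [[ 0.46087615 -0.32958067  0.064     ]] [ 0.45043257 -0.32971196  0.04497131]
knob [[ 0.51864882 -0.31370278  0.075     ]] [[ 0.53010942 -0.32081001  0.075     ]] [ 0.51901112 -0.32026512  0.0508647 ]
green [442.0952381 200.       ] [438 197   9   7  42] [[ 0.57941843 -0.2950075   0.024     ]]
```

View pics/crop0.png

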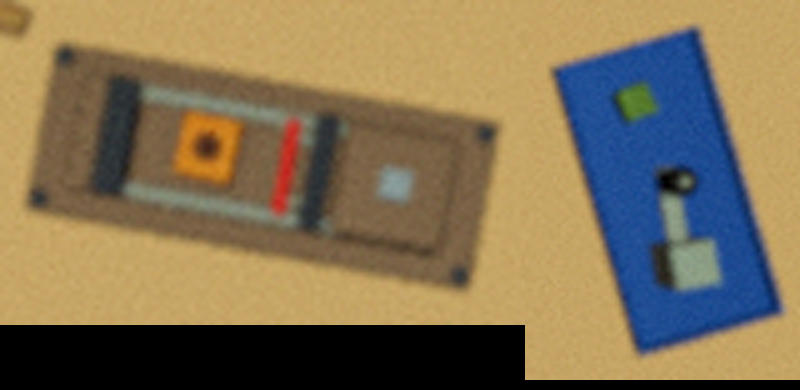

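The crop puts the shaft top at about (334.0,201.8) in the full picture, hub top at (457.5,241.2), knob top at (454.2,220.2). The vice's +y runs left and slightly up. The tray yaw is about 0.27 and the crank arm points roughly along +x.

Run:
```python
from h import *
ct=env.calibration("top")
H=cast(ct,(457.5,241.2),.064)[0];K=cast(ct,(454.2,220.2),.075)[0];S=cast(ct,(334,201.8),.1)[0];print(H,K,np.linalg.norm(H-K),np.arctan2(*(K-H)[1::-1]),S)
V=cast(ct,np.array([(66,50),(487,130),(460,275),(38,197)])/5+[255,165],.02)
print(V,np.arctan2(*(V[0]-V[1])[1::-1])-np.pi/2,np.arctan2(*(V[3]-V[2])[1::-1])-np.pi/2)
w=env.calibration("wrist");s=env.state();R=Ro.from_quat(s["tcp_rot"])
print("cam in tool",R.inv().apply(-w["R"].T@w["t"]-s["position"]),(w["R"]@R.as_matrix()).round(3),w["fx"],w["cx"],w["cy"])
print("delta",tool_delta([H[0],H[1],.25]))
```

```text
[ 0.45013855 -0.32949348  0.064     ] [ 0.51494187 -0.31730966  0.075     ] 0.06684995046121846 0.1858428784085387 [0.57374397 0.05067007 0.1       ]
[[ 0.66474801  0.25825188  0.02      ]
 [ 0.61104285 -0.01012765  0.02      ]
 [ 0.51869742  0.00813714  0.02      ]
 [ 0.57095148  0.27658653  0.02      ]] -0.19750038163026673 -0.19224745802792675
cam in tool [ 0.06853531  0.00081971 -0.06893911] [[ 0.     1.    -0.001]
 [-0.963  0.    -0.27 ]
 [-0.27   0.001  0.963]] 334.14804403560214 312.8596211008605 196.9542987335105
delta [ 0.29914843 -0.12892878  0.05344387]
```

step_arm(motion=[[[0,0,0],[0.043,-0.0184,0.0076],0.0854],[[0,0,0],[0.043,-0.0184,0.0076],0.0854],[[0,0,0],[0.043,-0.0184,0.0076],0.0854],[[0,0,0],[0.043,-0.0184,0.0076],0.0854],[[0,0,0],[0.043,-0.0184,0.0076],0.0854],[[0,0,0],[0.043,-0.0184,0.0076],0.0854],[[0,0,0],[0.041,-0.0184,0.0076],0.0854],[[0,0,-0.14],[0,0,0],0.0854]])

```text
clock: 0.9
position: [0.4526, -0.3256, 0.2492]
tcp_rot: [0.967, 0.255, 0.0, -0.001]
wrist_force: [-0.8, -0.9, -0.3]
finger_gap: 1.003
gripper_force: 0.0
```

step_arm(motion=[[[0,0,-0.14],[0,0,0],0.0854],[[0,0,-0.14],[0,0,0],0.0854],[[0,0,-0.14],[0,0,0],0.0854],[[0,0,-0.14],[0,0,0],0.0854],[[0,0,-0.14],[0,0,0],0.0854],[[0,0,-0.14],[0,0,0],0.0854],[[0,0,-0.14],[0,0,0],0.0854],[[0,0,-0.14],[0,0,0],0.0854]])

```text
clock: 1.7
position: [0.45, -0.3298, 0.2503]
tcp_rot: [0.683, 0.731, 0.0, -0.0]
wrist_force: [-0.6, 0.1, -0.1]
finger_gap: 1.002
gripper_force: 0.0
```

step_arm(motion=[[[0,0,-0.14],[0,0,0],0.0854],[[0,0,-0.14],[0,0,0],0.0854],[[0,0,-0.14],[0,0,0],0.0854],[[0,0,-0.14],[0,0,0],0.0854],[[0,0,-0.14],[0,0,0],0.0854],[[0,0,-0.14],[0,0,0],0.0854],[[0,0,-0.14],[0,0,0],0.0854],[[0,0,-0.14],[0,0,0],0.0854]])

```text
clock: 2.5
position: [0.45, -0.3298, 0.2503]
tcp_rot: [0.19, 0.982, 0.0, -0.0]
wrist_force: [0.2, 0.1, -0.3]
finger_gap: 1.001
gripper_force: 0.0
```

step_arm(motion=[[[0,0,-0.14],[0,0,0],0.0854],[[0,0,-0.14],[0,0,0],0.0854],[[0,0,-0.14],[0,0,0],0.0854],[[0,0,-0.14],[0,0,0],0.0854],[[0,0,-0.015],[0,0,0],0.0854],[[0,0,0],[0,0,0],0.0854],[[0,0,0],[0,0,0],0.0854]])

```text
clock: 3.2
position: [0.4501, -0.3299, 0.2506]
tcp_rot: [-0.091, 0.996, 0.0, -0.0]
wrist_force: [-0.8, 0.0, 0.6]
finger_gap: 0.995
gripper_force: 0.0
```

Run:
```python
from h import *
s=env.state();c,im=snap("wrist","w1");R=Ro.from_quat(s["tcp_rot"]);x=R.apply([1,0,0]);print(s["clock"],s["position"],s["q"],np.arctan2(x[1],x[0])%6.283,R.apply([0,0,1]))
print("pred hub",proj(c,[[.450,-.3295,.064],[.515,-.317,.075]]))
np.save("w1c.npy",c,allow_pickle=True)
```

```text
3.2 [ 0.45006095 -0.32991132  0.25055992] [-8.66927795e-01 -2.77880888e-02 -1.34351900e-01  1.46441456e+00
 -3.40945687e-05 -1.05002628e+00] 3.3245058377085908 [-1.43807983e-04  1.16718067e-04 -9.99999983e-01]
pred hub [[314.5523558  192.78985904]
 [315.03984184 274.85933039]]
```

View pics/w1.png

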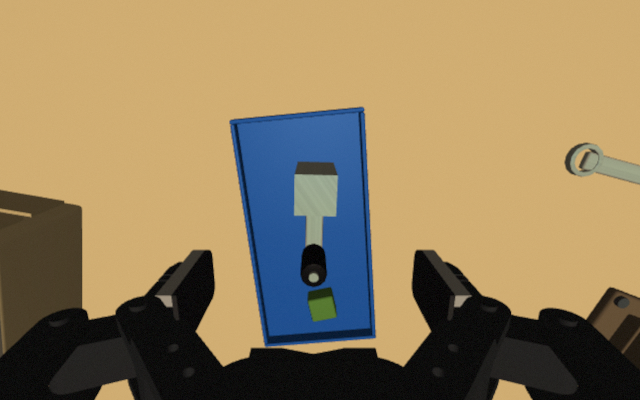

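The wrist view shows the hub top as a square at about x 295–337, y 174–216, its arm going down to the knob top at about (314,278), and the green block at (321,304). The fingers are clear of the tray on both sides. I'll refine the hub's top square.

Run:
```python
from h import *
c=np.load("w1c.npy",allow_pickle=True).item();im=cv2.imread("pics/w1.png");hsv=cv2.cvtColor(im,40)
m=(hsv[...,1]<70)&(hsv[...,2]>120);m[:,:270]=0;m[:,360:]=0;m[240:]=0;m[:150]=0
_,s,b=blob(m);b=cv2.morphologyEx(b,2,np.ones((25,25),np.uint8))
r=rect(b);P=cast(c,r,.064);print(r,P,P.mean(0),np.linalg.norm(np.diff(P,axis=0),axis=1))
d=np.diff(P,axis=0)[:,:2];print(np.arctan2(d[:,1],d[:,0]));print("tool",tool_delta(P.mean(0)))
print("knob",cast(c,(313.5,278),.075))
```

```text
[[294. 175.]
 [336. 175.]
 [336. 215.]
 [294. 215.]] [[ 0.43880221 -0.3479022   0.064     ]
 [ 0.43282561 -0.31568996  0.064     ]
 [ 0.46507799 -0.30908033  0.064     ]
 [ 0.47126124 -0.34239553  0.064     ]] [ 0.45199176 -0.328767    0.064     ] [0.03276199 0.03292269 0.03388414]
[ 1.75424859  0.20213597 -1.38728599]
tool [-0.00210137  0.0007754   0.18661914]
knob [[ 0.51803075 -0.31771088  0.075     ]]
```

step_arm(motion=[[[0,0,0],[-0.002,0.001,0.04],0.06],[[0,0,0],[0,0,0.04],0.06],[[0,0,0],[0,0,0.035],0.06],[[0,0,0],[0,0,0.025],0.06],[[0,0,0],[0,0,0.0135],0.06],[[0,0,0],[0,0,0],0.06]], grip_force=80)

```text
clock: 3.85
position: [0.4511, -0.3278, 0.0955]
tcp_rot: [-0.092, 0.996, 0.001, -0.001]
wrist_force: [-0.5, -0.7, 0.5]
finger_gap: 0.704
gripper_force: 0.0
```

step_arm(motion=[[[0,0,0],[0,0,0],0.025],[[0,0,0],[0,0,0],0.025],[[0,0,0],[0,0,0],0.025],[[0,0,0],[0,0,0],0.025],[[0,0,0],[0,0,0],0.025]], grip_force=80)

```text
clock: 4.35
position: [0.4526, -0.3295, 0.0993]
tcp_rot: [-0.093, 0.996, -0.001, 0.001]
wrist_force: [-1.6, 1.0, 6.4]
finger_gap: 0.391
gripper_force: 80.0
```

step_arm(motion=[[[0,0,0],[0,0,-0.01],0.025],[[0,0,0],[0,0,-0.03],0.025],[[0,0,0],[0,0,-0.04],0.025],[[0,0,0],[0,0,-0.04],0.025],[[0,0,0],[0,0,-0.04],0.025],[[0,0,0],[0,0,0],0.025]])

```text
clock: 4.95
position: [0.4533, -0.3302, 0.2644]
tcp_rot: [-0.093, 0.996, -0.004, 0.003]
wrist_force: [0.5, 0.0, -2.2]
finger_gap: 0.387
gripper_force: 80.1
```

step_arm(motion=[[[0,0,-0.14],[0,0,0],0.025],[[0,0,-0.14],[0,0,0],0.025],[[0,0,-0.14],[0,0,0],0.025],[[0,0,-0.14],[0,0,0],0.025],[[0,0,-0.14],[0,0,0],0.025],[[0,0,-0.14],[0,0,0],0.025],[[0,0,-0.14],[0,0,0],0.025],[[0,0,-0.14],[0,0,0],0.025]])

```text
clock: 5.75
position: [0.4517, -0.3283, 0.2568]
tcp_rot: [-0.61, 0.792, 0.0, -0.0]
wrist_force: [-0.2, 0.3, -2.6]
finger_gap: 0.388
gripper_force: 79.7
```

step_arm(motion=[[[0,0,-0.07],[0,0,0],0.025],[[0,0,0],[0,0,0],0.025],[[0,0,0],[0,0,0],0.025]])

```text
clock: 6.05
position: [0.4518, -0.3284, 0.257]
tcp_rot: [-0.634, 0.773, 0.0, -0.0]
wrist_force: [0.7, 0.6, -2.6]
finger_gap: 0.387
gripper_force: 79.7
```

Run:
```python
from h import *
s=env.state();x=Ro.from_quat(s["tcp_rot"]).apply([1,0,0]);print(s["position"],s["q"].round(3),np.arctan2(x[1],x[0])%6.283,tool_delta([.5875,.119,s["position"][2]]),s["wrist_force"],s["ft_torque"])
```

```text
[ 0.45176371 -0.32844318  0.25698825] [-0.863 -0.026 -0.121  1.476 -0.    -2.237] 4.515299142239488 [-4.65351874e-01 -4.55780976e-02  8.48367188e-05] [ 0.74486391  0.56982084 -2.60950918] [-0.00521928 -0.01880974 -0.01669407]
```

step_arm(motion=[[[0,0,0],[-0.03,-0.003,0],0.025],[[0,0,0],[-0.045,-0.0045,0],0.025],[[0,0,0],[-0.045,-0.0045,0],0.025],[[0,0,0],[-0.045,-0.0045,0],0.025],[[0,0,0],[-0.045,-0.0045,0],0.025],[[0,0,0],[-0.045,-0.0045,0],0.025],[[0,0,0],[-0.045,-0.0045,0],0.025],[[0,0,0],[-0.045,-0.0045,0],0.025]])

```text
clock: 6.85
position: [0.5526, 0.0051, 0.2573]
tcp_rot: [-0.634, 0.773, -0.0, 0.0]
wrist_force: [1.0, -0.4, -2.2]
finger_gap: 0.386
gripper_force: 79.8
```

step_arm(motion=[[[0,0,0],[-0.045,-0.0045,0],0.025],[[0,0,0],[-0.045,-0.0045,0],0.025],[[0,0,0],[-0.03,-0.003,0],0.025],[[0,0,0],[0,0,0],0.025],[[0,0,0],[0,0,0],0.025],[[0,0,0],[0,0,0],0.025]])

```text
clock: 7.45
position: [0.5873, 0.1179, 0.2571]
tcp_rot: [-0.634, 0.773, -0.0, -0.0]
wrist_force: [0.8, 0.6, -1.7]
finger_gap: 0.389
gripper_force: 80.2
```

Run:
```python
from h import *
s=env.state();c,im=snap("wrist","w2");np.save("w2c.npy",c,allow_pickle=True);x=Ro.from_quat(s["tcp_rot"]).apply([1,0,0]);print(s["position"],s["q"].round(3),np.arctan2(x[1],x[0])%6.283)
print(proj(c,[[.574,.0507,.1]]))
```

```text
[0.58726328 0.11786878 0.25706034] [-0.02   0.097  0.005  1.479 -0.    -1.395] 4.516092806610894
[[313.45423735 104.59079483]]
```

View pics/w2.png

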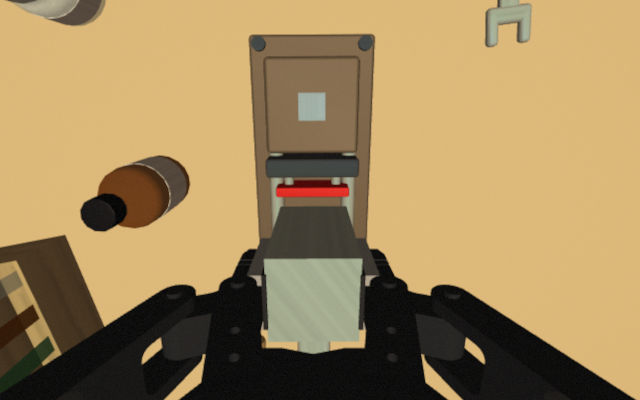

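The wrist view shows the shaft's light square at about x 298–326, y 93–121, aligned with the image. The red pad is at row 190, and the held hub has its top face's front edge at row ~260 (265–362) and its lower front edge at row ~207 (273–353). Hub and shaft look parallel.

Run:
```python
from h import *
c=np.load("w2c.npy",allow_pickle=True).item();im=cv2.imread("pics/w2.png");hsv=cv2.cvtColor(im,40);s=env.state();R=Ro.from_quat(s["tcp_rot"])
roi=im[80:135,285:340];h=hsv[80:135,285:340]
_,st,b=blob((h[...,1]<75)&(h[...,2]>110));r=rect(b)+[285,80]+0.0;print("shaft",st,r.round(1).tolist())
q=max(cv2.findContours(b,0,1)[0],key=cv2.contourArea);print(cv2.minAreaRect(q))
for z in(.1,.096):
    P=cast(c,r+[0.5,.5]*np.sign(r-r.mean(0))*0,z);print(P.mean(0),np.linalg.norm(np.diff(P,axis=0),axis=1),[ (np.arctan2(d[1],d[0]))%1.5708 for d in np.diff(P,axis=0)])
t=lambda uv,z:R.inv().apply(cast(c,uv,z)-s["position"])
m=(hsv[...,1]<60)&(hsv[...,2]>125);m[:230]=0;m[:,:255]=0;m[:,375:]=0;_,st,b=blob(m);print("hubtop",st)
for x in range(270,360,20):print(x,np.where(b[:,x])[0][:1],end=" ")
for y in(265,285,310,330):print(y,np.where(b[y])[0][[0,-1]],end=" ")
g=cv2.cvtColor(im,6).astype(int)
print();print("low edge",[ (x,195+int(np.argmin(np.diff(g[195:225,x])))) for x in(285,300,315,330,345)],[g[200:215,x].tolist() for x in(300,)])
print("top edge tool",t([(266,259.5),(362,258.5)],s["position"][2]-.0353),"low",t([(273,207),(353,207)],s["position"][2]-.0953))
print("tool->shaft",tool_delta([*cast(c,r,.098).mean(0)[:2],.1]))
```

```text
shaft [ 13  12  28  29 811] [[298.0, 92.0], [325.0, 92.0], [325.0, 120.0], [298.0, 120.0]]
((26.5, 26.0), (28.0, 27.0), 90.0)
[0.57544233 0.05141584 0.1       ] [0.01743343 0.01763801 0.01781831] [np.float64(1.3748944905118952), np.float64(1.3847233333014883), np.float64(1.3749364073235015)]
[0.5754658  0.05144431 0.096     ] [0.01774194 0.01795014 0.01813363] [np.float64(1.3748944905118947), np.float64(1.3847233333014937), np.float64(1.3749364073235022)]
hubtop [ 264  259   98   94 7966]
270 [259] 290 [259] 310 [259] 330 [259] 350 [259] 265 [264 361] 285 [266 359] 310 [268 358] 330 [268 358] 
low edge [(285, 205), (300, 205), (315, 205), (330, 205), (345, 205)] [[104, 103, 104, 104, 102, 105, 84, 64, 62, 61, 61, 61, 63, 60, 61]]
top edge tool [[ 0.01764731 -0.01635236  0.03530398]
 [ 0.01804846  0.01644363  0.0353079 ]] low [[ 0.01762862 -0.02088461  0.09530346]
 [ 0.01765906  0.02028895  0.09530821]]
tool->shaft [ 0.06719229 -0.0013297   0.15716996]
```

step_arm(motion=[[[0,0,0],[0.033,-0.0007,0],0.025],[[0,0,0],[0.0335,-0.0006,0],0.025],[[0,0,0],[0,0,0.026],0.025],[[0,0,0],[0,0,0.026],0.025],[[0,0,0],[0,0,0],0.025],[[0,0,0],[0,0,0],0.025]])

```text
clock: 8.1
position: [0.5755, 0.0525, 0.2056]
tcp_rot: [-0.635, 0.773, 0.0, -0.0]
wrist_force: [0.5, -0.0, -2.1]
finger_gap: 0.389
gripper_force: 80.1
```

Run:
```python
from h import *
s=env.state();print(s["position"],s["wrist_force"],s["ft_torque"],s["q"].round(3),tool_delta([.57545,.05143,.2]))
```

```text
[0.57551705 0.0524632  0.20555849] [ 0.51974257 -0.02611808 -2.12263786] [-0.07022542  0.03221586  0.01916377] [-0.135  0.042 -0.146  1.383 -0.    -1.51 ] [ 0.00102552 -0.00013854  0.00555859]
```

Aligned to within about half a millimetre; descend gently.

step_arm(motion=[[[0,0,0],[0.0004,0,0.006],0.025],[[0,0,0],[0,0,0.005],0.025],[[0,0,0],[0,0,0.004],0.025],[[0,0,0],[0,0,0.004],0.025],[[0,0,0],[0,0,0.004],0.025],[[0,0,0],[0,0,0],0.025]])

```text
clock: 8.7
position: [0.5754, 0.0528, 0.1814]
tcp_rot: [-0.635, 0.772, 0.0, -0.0]
wrist_force: [-1.1, -0.6, -3.0]
finger_gap: 0.383
gripper_force: 80.1
```

step_arm(motion=[[[0,0,0],[0,0,0.005],0.025],[[0,0,0],[0,0,0.005],0.025],[[0,0,0],[0,0,0.003],0.025],[[0,0,0],[0,0,0.002],0.025],[[0,0,0],[0,0,0],0.025]])

```text
clock: 9.2
position: [0.5756, 0.0528, 0.1668]
tcp_rot: [-0.635, 0.772, 0.0, -0.0]
wrist_force: [-0.2, 0.1, -3.2]
finger_gap: 0.39
gripper_force: 80.1
```

Run:
```python
from h import *
s=env.state();print(s["position"],s["wrist_force"],s["ft_torque"],s["q"].round(3),tool_delta([.57545,.05143,.2]))
```

```text
[0.57557862 0.05277039 0.1667759 ] [-0.16852807  0.12269836 -3.17020153] [-0.04574151  0.01425369 -0.03646707] [-0.135  0.058 -0.2    1.313 -0.    -1.511] [ 0.001344   -0.00011575 -0.033224  ]
```

step_arm(motion=[[[0,0,0],[0,0,0.001],0.025],[[0,0,0],[0,0,0.001],0.025],[[0,0,0],[0,0,0],0.025]])

```text
clock: 9.5
position: [0.5759, 0.0527, 0.1654]
tcp_rot: [-0.635, 0.772, -0.0, 0.0]
wrist_force: [0.1, -0.1, -2.5]
finger_gap: 0.387
gripper_force: 80.6
```

step_arm(motion=[[[0,0,0],[0,0,0.001],0.025],[[0,0,0],[0,0,0],0.025]])

```text
clock: 9.7
position: [0.5759, 0.0527, 0.1653]
tcp_rot: [-0.635, 0.772, -0.0, 0.0]
wrist_force: [-3.5, 0.7, 6.1]
finger_gap: 0.391
gripper_force: 81.5
```

step_arm(motion=[[[0,0,0.05],[0,0,0],0.025],[[0,0,0.05],[0,0,0],0.025],[[0,0,0.05],[0,0,0],0.025],[[0,0,0.05],[0,0,0],0.025],[[0,0,0.05],[0,0,0],0.025],[[0,0,0.05],[0,0,0],0.025],[[0,0,0.05],[0,0,0],0.025],[[0,0,0.05],[0,0,0],0.025]], grip_force=110)

```text
clock: 10.5
position: [0.5756, 0.0528, 0.1654]
tcp_rot: [-0.468, 0.884, -0.0, -0.0]
wrist_force: [-6.2, 0.1, 8.3]
finger_gap: 0.386
gripper_force: 108.6
```

```bash
cat > st.py <<'E'
from h import *
s=env.state();x=Ro.from_quat(s["tcp_rot"]).apply([1,0,0]);print(round(s["clock"],2),"p",s["position"].round(4),"F",s["wrist_force"].round(2),"T",s["ft_torque"].round(3),"q6",s["q"][5].round(3),"q1",s["q"][0].round(3),"turned",round((4.516-np.arctan2(x[1],x[0]))%6.2832,3),"je6",s["joint_efforts"][5].round(3))
E
python3 st.py
```

```text
10.5 p [0.5756 0.0528 0.1654] F [-6.24  0.05  8.33] T [0.036 1.274 0.52 ] q6 -1.109 q1 -0.135 turned 0.399 je6 -0.315
```

step_arm(motion=[[[0,0,0.08],[0,0,0],0.025],[[0,0,0.08],[0,0,0],0.025],[[0,0,0.08],[0,0,0],0.025],[[0,0,0.08],[0,0,0],0.025],[[0,0,0.08],[0,0,0],0.025],[[0,0,0.08],[0,0,0],0.025],[[0,0,0.08],[0,0,0],0.025],[[0,0,0.08],[0,0,0],0.025]])

```text
clock: 11.3
position: [0.5757, 0.0527, 0.1654]
tcp_rot: [-0.166, 0.986, -0.0, 0.0]
wrist_force: [-6.1, -1.8, 7.1]
finger_gap: 0.382
gripper_force: 108.7
```

```bash
python3 st.py; python3 -c "
from h import *
snap('top','top1')"
```

```text
11.3 p [0.5757 0.0527 0.1654] F [-6.14 -1.82  7.09] T [-0.133  1.171  0.541] q6 -0.468 q1 -0.135 turned 1.041 je6 -0.804
```

step_arm(motion=[[[0,0,0.08],[0,0,0],0.025],[[0,0,0.08],[0,0,0],0.025],[[0,0,0.08],[0,0,0],0.025],[[0,0,0.08],[0,0,0],0.025],[[0,0,0.08],[0,0,0],0.025],[[0,0,0.08],[0,0,0],0.025],[[0,0,0.08],[0,0,0],0.025],[[0,0,0.08],[0,0,0],0.025]])

```text
clock: 12.15
position: [0.5756, 0.0526, 0.1654]
tcp_rot: [0.153, 0.988, -0.0, 0.0]
wrist_force: [-6.9, -1.8, 7.0]
finger_gap: 0.386
gripper_force: 108.9
```

```bash
python3 st.py
```

```text
12.15 p [0.5756 0.0526 0.1654] F [-6.86 -1.81  6.99] T [-0.376  1.236  0.474] q6 0.172 q1 -0.135 turned 1.681 je6 -0.806
```

step_arm(motion=[[[0,0,0.08],[0,0,0],0.025],[[0,0,0.08],[0,0,0],0.025],[[0,0,0.08],[0,0,0],0.025],[[0,0,0.08],[0,0,0],0.025],[[0,0,0.08],[0,0,0],0.025],[[0,0,0.08],[0,0,0],0.025],[[0,0,0.08],[0,0,0],0.025],[[0,0,0.08],[0,0,0],0.025]])

```text
clock: 12.95
position: [0.5755, 0.0525, 0.1653]
tcp_rot: [0.456, 0.89, -0.001, 0.0]
wrist_force: [-6.9, -1.4, 8.0]
finger_gap: 0.386
gripper_force: 109.0
```

```bash
python3 st.py
python3 - <<'E'
from h import *
a=cv2.imread("pics/top0.png");_,b=snap("top","top2")
f=lambda i:cv2.resize(i[165:230,255:360],None,fx=5,fy=5,interpolation=2)
cv2.imwrite("pics/c2.png",np.vstack([cv2.resize(f(a),None,fx=.9,fy=.9),cv2.resize(f(b),None,fx=.9,fy=.9)]))
E
```

```text
12.95 p [0.5755 0.0525 0.1653] F [-6.92 -1.4   8.04] T [-0.517  1.482  0.512] q6 0.812 q1 -0.135 turned 2.321 je6 -0.806
```

View pics/c2.png

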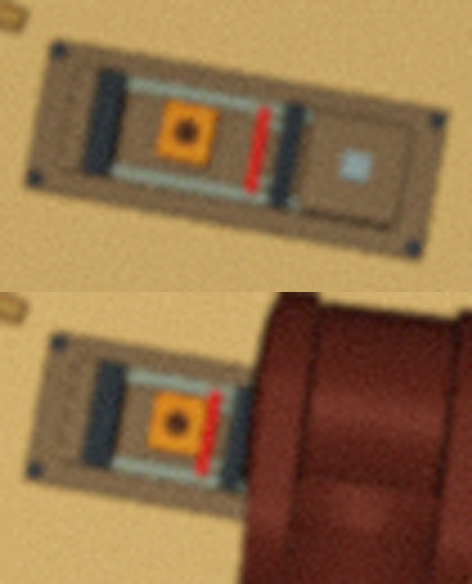

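The crops show that the pad has moved about 34 mm and is now pushing the block. About 17 mm remains between the block (left edge ~148) and the far jaw (~122), so contact should come at about 3.4 rad.

step_arm(motion=[[[0,0,0.08],[0,0,0],0.025],[[0,0,0.08],[0,0,0],0.025],[[0,0,0.08],[0,0,0],0.025],[[0,0,0.08],[0,0,0],0.025],[[0,0,0.08],[0,0,0],0.025],[[0,0,0.08],[0,0,0],0.025],[[0,0,0.08],[0,0,0],0.025],[[0,0,0.08],[0,0,0],0.025]])

```text
clock: 13.8
position: [0.5754, 0.0524, 0.1653]
tcp_rot: [0.713, 0.702, -0.001, 0.0]
wrist_force: [-7.2, -1.0, 9.6]
finger_gap: 0.387
gripper_force: 109.1
```

```bash
python3 st.py
```

```text
13.8 p [0.5754 0.0524 0.1653] F [-7.23 -1.04  9.58] T [-0.539  1.716  0.473] q6 1.452 q1 -0.135 turned 2.961 je6 -0.82
```

step_arm(motion=[[[0,0,0.03],[0,0,0],0.025],[[0,0,0.03],[0,0,0],0.025],[[0,0,0.03],[0,0,0],0.025],[[0,0,0.03],[0,0,0],0.025],[[0,0,0.03],[0,0,0],0.025]])

```text
clock: 14.3
position: [0.5753, 0.0525, 0.1653]
tcp_rot: [0.763, 0.647, -0.001, 0.0]
wrist_force: [-8.0, -3.0, 9.8]
finger_gap: 0.383
gripper_force: 109.1
```

```bash
python3 st.py
python3 - <<'E'
from h import *
_,b=snap("top","top3");c=env.calibration("top");h=cv2.cvtColor(b,40)
red=((h[...,0]<6)|(h[...,0]>174))&(h[...,1]>150)&(h[...,2]>120);red[:165]=0;red[230:]=0;red[:,:255]=0;red[:,330:]=0
am=(h[...,0]>8)&(h[...,0]<20)&(h[...,1]>190)&(h[...,2]>150);am[:165]=0;am[230:]=0;am[:,:255]=0;am[:,330:]=0
dk=(h[...,2]<75);dk[:165]=0;dk[230:]=0;dk[:,:255]=0;dk[:,292:]=0
for n,m,z in(("red",red,.062),("amber",am,.064),("far",dk,.067)):
    p,s,bb=blob(m);P=cast(c,p,z)[0];v=np.array([.193,.981]);print(n,s,P.round(4),"along",(P[:2]-[.5755,.0515])@v)
E
```

```text
14.3 p [0.5753 0.0525 0.1653] F [-8.03 -2.99  9.82] T [-0.506  1.74   0.488] q6 1.6 q1 -0.135 turned 3.109 je6 -0.008
red [294 187   6  18  50] [0.5958 0.1641 0.062 ] along 0.11435547463273443
amber [284 187  13  14 120] [0.603  0.1849 0.064 ] along 0.1361923045138145
far [273 181  10  23 150] [0.6069 0.2224 0.067 ] along 0.1736860668150126
```

step_arm(motion=[[[0,0,0.04],[0,0,0],0.025],[[0,0,0.04],[0,0,0],0.025],[[0,0,0.04],[0,0,0],0.025],[[0,0,0.04],[0,0,0],0.025]])

```text
clock: 14.75
position: [0.5753, 0.0525, 0.1653]
tcp_rot: [0.812, 0.584, -0.001, 0.0]
wrist_force: [-6.7, -2.2, 9.0]
finger_gap: 0.385
gripper_force: 109.1
```

```bash
python3 st.py
```

```text
14.75 p [0.5753 0.0525 0.1653] F [-6.71 -2.21  8.95] T [-0.474  1.79   0.531] q6 1.76 q1 -0.135 turned 3.269 je6 -0.174
```

step_arm(motion=[[[0,0,0.025],[0,0,0],0.025],[[0,0,0.025],[0,0,0],0.025],[[0,0,0.025],[0,0,0],0.025]])

```text
clock: 15.05
position: [0.5753, 0.0525, 0.1653]
tcp_rot: [0.833, 0.553, -0.001, 0.0]
wrist_force: [-8.0, -2.4, 8.9]
finger_gap: 0.385
gripper_force: 109.1
```

```bash
python3 st.py
```

```text
15.05 p [0.5753 0.0525 0.1653] F [-8.03 -2.41  8.93] T [-0.462  1.811  0.504] q6 1.834 q1 -0.135 turned 3.344 je6 0.071
```

step_arm(motion=[[[0,0,0.025],[0,0,0],0.025],[[0,0,0.025],[0,0,0],0.025],[[0,0,0.02],[0,0,0],0.025]])

```text
clock: 15.35
position: [0.5753, 0.0525, 0.1653]
tcp_rot: [0.852, 0.524, -0.001, 0.0]
wrist_force: [-8.3, -0.9, 9.1]
finger_gap: 0.384
gripper_force: 109.1
```

```bash
python3 st.py
```

```text
15.35 p [0.5753 0.0525 0.1653] F [-8.34 -0.9   9.12] T [-0.405  1.834  0.468] q6 1.904 q1 -0.135 turned 3.414 je6 0.215
```

step_arm(motion=[[[0,0,0.025],[0,0,0],0.025],[[0,0,0.025],[0,0,0],0.025],[[0,0,0.02],[0,0,0],0.025]])

```text
clock: 15.65
position: [0.5753, 0.0525, 0.1653]
tcp_rot: [0.87, 0.494, -0.001, 0.0]
wrist_force: [-7.6, -1.2, 10.0]
finger_gap: 0.383
gripper_force: 109.1
```

```bash
python3 st.py
```

```text
15.65 p [0.5753 0.0525 0.1653] F [-7.56 -1.2  10.01] T [-0.438  1.898  0.439] q6 1.974 q1 -0.135 turned 3.484 je6 0.215
```

step_arm(motion=[[[0,0,0.025],[0,0,0],0.025],[[0,0,0.025],[0,0,0],0.025],[[0,0,0.02],[0,0,0],0.025]])

```text
clock: 15.95
position: [0.5752, 0.0526, 0.1653]
tcp_rot: [0.886, 0.463, -0.001, 0.0]
wrist_force: [-8.6, -2.3, 8.5]
finger_gap: 0.386
gripper_force: 109.1
```

```bash
python3 st.py
python3 - <<'E'
from h import *
_,b=snap("top","top4");c=env.calibration("top");h=cv2.cvtColor(b,40);v=np.array([.193,.981])
# profile along the vice axis through the block at z .065
ys=np.arange(.09,.19,.003);
P=np.array([[.5755,.0515]])+ys[:,None]*v;uv=proj(c,np.c_[P,np.full(len(ys),.064)])
for y,(u,w) in zip(ys,uv):print(round(y,3),cv2.getRectSubPix(b,(3,3),(float(u)+0,float(w))).mean((0,1)).round().astype(int),end=" | ")
E
```

```text
15.95 p [0.5752 0.0526 0.1653] F [-8.59 -2.27  8.55] T [-0.34   1.897  0.504] q6 2.044 q1 -0.135 turned 3.554 je6 0.216
0.09 [ 63  89 110] | 0.093 [56 72 86] | 0.096 [52 58 64] | 0.099 [54 54 51] | 0.102 [56 54 50] | 0.105 [59 61 61] | 0.108 [60 70 79] | 0.111 [ 61  79 101] | 0.114 [ 54  75 123] | 0.117 [ 44  61 150] | 0.12 [ 35  50 176] | 0.123 [ 29  58 193] | 0.126 [ 29  82 199] | 0.129 [ 30 108 200] | 0.132 [ 32 119 195] | 0.135 [ 32 110 176] | 0.138 [ 31  89 146] | 0.141 [ 30  69 116] | 0.144 [ 29  59 100] | 0.147 [ 30  61 104] | 0.15 [ 32  79 132] | 0.153 [ 34 101 166] | 0.156 [ 33 116 190] | 0.159 [ 31 112 184] | 0.162 [ 30  89 145] | 0.165 [35 63 94] | 0.168 [46 51 58] | 0.171 [55 52 48] | 0.174 [58 55 48] | 0.177 [58 56 50] | 0.18 [57 58 55] | 0.183 [57 65 69] | 0.186 [61 77 90] | 0.189 [ 66  91 111] |
```

step_arm(motion=[[[0,0,0.025],[0,0,0],0.025],[[0,0,0.025],[0,0,0],0.025]])

```text
clock: 16.2
position: [0.5752, 0.0526, 0.1653]
tcp_rot: [0.898, 0.441, -0.001, 0.0]
wrist_force: [-8.2, -1.5, 9.9]
finger_gap: 0.384
gripper_force: 109.0
```

```bash
python3 st.py
```

```text
16.2 p [0.5752 0.0526 0.1653] F [-8.17 -1.5   9.86] T [-0.372  1.904  0.51 ] q6 2.094 q1 -0.135 turned 3.604 je6 0.045
```

step_arm(motion=[[[0,0,0.025],[0,0,0],0.025],[[0,0,0.025],[0,0,0],0.025]])

```text
clock: 16.4
position: [0.5752, 0.0526, 0.1654]
tcp_rot: [0.908, 0.418, -0.001, 0.0]
wrist_force: [-8.3, -2.2, 10.4]
finger_gap: 0.384
gripper_force: 109.1
```

```bash
python3 st.py
```

```text
16.4 p [0.5752 0.0526 0.1654] F [-8.3  -2.23 10.44] T [-0.38   1.948  0.471] q6 2.144 q1 -0.135 turned 3.654 je6 0.07
```

step_arm(motion=[[[0,0,0.025],[0,0,0],0.025],[[0,0,0.025],[0,0,0],0.025]])

```text
clock: 16.6
position: [0.5752, 0.0526, 0.1653]
tcp_rot: [0.919, 0.395, -0.001, 0.0]
wrist_force: [-8.4, -1.7, 9.1]
finger_gap: 0.384
gripper_force: 109.1
```

```bash
python3 st.py
```

```text
16.6 p [0.5752 0.0526 0.1653] F [-8.45 -1.74  9.09] T [-0.293  2.003  0.434] q6 2.194 q1 -0.135 turned 3.704 je6 0.071
```

step_arm(motion=[[[0,0,0.02],[0,0,0],0.025],[[0,0,0.02],[0,0,0],0.025]])

```text
clock: 16.8
position: [0.5752, 0.0526, 0.1653]
tcp_rot: [0.926, 0.377, -0.001, 0.0]
wrist_force: [-8.4, -1.4, 10.1]
finger_gap: 0.384
gripper_force: 109.1
```

```bash
python3 st.py
```

```text
16.8 p [0.5752 0.0526 0.1653] F [-8.4  -1.42 10.07] T [-0.293  1.899  0.495] q6 2.234 q1 -0.135 turned 3.743 je6 0.159
```

step_arm(motion=[[[0,0,0.02],[0,0,0],0.025],[[0,0,0.02],[0,0,0],0.025]])

```text
clock: 17.0
position: [0.5752, 0.0526, 0.1653]
tcp_rot: [0.934, 0.358, -0.001, 0.0]
wrist_force: [-8.5, -1.8, 9.6]
finger_gap: 0.384
gripper_force: 109.1
```

```bash
python3 st.py
```

```text
17.0 p [0.5752 0.0526 0.1653] F [-8.54 -1.81  9.56] T [-0.275  1.913  0.478] q6 2.274 q1 -0.135 turned 3.783 je6 0.189
```

step_arm(motion=[[[0,0,0.02],[0,0,0],0.025],[[0,0,0.02],[0,0,0],0.025]])

```text
clock: 17.2
position: [0.5752, 0.0526, 0.1653]
tcp_rot: [0.941, 0.339, -0.001, 0.0]
wrist_force: [-8.6, -1.6, 9.4]
finger_gap: 0.388
gripper_force: 109.1
```

```bash
python3 st.py;  python3 - <<'E'
from h import *
_,b=snap("top","top5");c=env.calibration("top");v=np.array([.193,.981])
ys=np.arange(.09,.19,.003);P=np.array([[.5755,.0515]])+ys[:,None]*v;uv=proj(c,np.c_[P,np.full(len(ys),.064)])
for y,(u,w) in zip(ys,uv):print(round(y,3),cv2.getRectSubPix(b,(3,3),(float(u)+0,float(w))).mean((0,1)).round().astype(int),end=" | ")
E
```

```text
17.2 p [0.5752 0.0526 0.1653] F [-8.64 -1.58  9.39] T [-0.316  1.942  0.622] q6 2.314 q1 -0.135 turned 3.823 je6 0.264
0.09 [ 73 102 127] | 0.093 [ 69  94 118] | 0.096 [60 79 97] | 0.099 [53 62 70] | 0.102 [53 52 52] | 0.105 [54 51 47] | 0.108 [56 56 53] | 0.111 [57 64 67] | 0.114 [58 73 89] | 0.117 [ 53  72 115] | 0.12 [ 44  61 145] | 0.123 [ 35  50 174] | 0.126 [ 29  56 191] | 0.129 [ 28  79 198] | 0.132 [ 30 106 200] | 0.135 [ 32 120 197] | 0.138 [ 33 114 182] | 0.141 [ 32  93 153] | 0.144 [ 30  72 121] | 0.147 [ 31  59 101] | 0.15 [ 32  63 105] | 0.153 [ 32  77 129] | 0.156 [ 32  98 162] | 0.159 [ 32 114 188] | 0.162 [ 34 116 187] | 0.165 [ 40  99 153] | 0.168 [ 48  74 103] | 0.171 [56 60 67] | 0.174 [59 56 52] | 0.177 [59 57 51] | 0.18 [58 58 56] | 0.183 [58 64 69] | 0.186 [62 78 91] | 0.189 [ 68  91 112] |
```

Torque has stepped up from about 0.485 to 0.62 N m, so the block has contacted the far jaw. Finer steps from here.

step_arm(motion=[[[0,0,0.015],[0,0,0],0.025],[[0,0,0.015],[0,0,0],0.025]])

```text
clock: 17.45
position: [0.5752, 0.0526, 0.1653]
tcp_rot: [0.946, 0.325, -0.001, 0.0]
wrist_force: [-8.7, -0.9, 10.9]
finger_gap: 0.383
gripper_force: 109.1
```

```bash
python3 st.py
```

```text
17.45 p [0.5752 0.0526 0.1653] F [-8.66 -0.88 10.9 ] T [-0.315  1.909  0.634] q6 2.344 q1 -0.135 turned 3.853 je6 0.389
```

step_arm(motion=[[[0,0,0.02],[0,0,0],0.025]])

```text
clock: 17.55
position: [0.5752, 0.0526, 0.1654]
tcp_rot: [0.949, 0.316, -0.001, 0.0]
wrist_force: [-8.2, -1.4, 9.3]
finger_gap: 0.382
gripper_force: 109.1
```

```bash
python3 st.py
```

```text
17.55 p [0.5752 0.0526 0.1654] F [-8.22 -1.38  9.33] T [-0.254  1.91   0.653] q6 2.364 q1 -0.135 turned 3.873 je6 0.292
```

step_arm(motion=[[[0,0,0.02],[0,0,0],0.025]])

```text
clock: 17.65
position: [0.5752, 0.0526, 0.1653]
tcp_rot: [0.952, 0.306, -0.001, 0.0]
wrist_force: [-8.4, -1.4, 9.6]
finger_gap: 0.384
gripper_force: 109.2
```

```bash
python3 st.py
```

```text
17.65 p [0.5752 0.0526 0.1653] F [-8.42 -1.37  9.62] T [-0.316  1.886  0.693] q6 2.384 q1 -0.135 turned 3.893 je6 0.389
```

step_arm(motion=[[[0,0,0.02],[0,0,0],0.025]])

```text
clock: 17.75
position: [0.5752, 0.0526, 0.1653]
tcp_rot: [0.955, 0.297, -0.001, 0.0]
wrist_force: [-8.5, -1.6, 9.4]
finger_gap: 0.383
gripper_force: 109.2
```

```bash
python3 st.py
```

```text
17.75 p [0.5752 0.0526 0.1653] F [-8.45 -1.61  9.42] T [-0.277  1.936  0.745] q6 2.404 q1 -0.135 turned 3.913 je6 0.433
```

step_arm(motion=[[[0,0,0.012],[0,0,0],0.025],[[0,0,0],[0,0,0],0.025]])

```text
clock: 17.95
position: [0.5752, 0.0526, 0.1653]
tcp_rot: [0.957, 0.291, -0.001, 0.0]
wrist_force: [-8.6, -1.7, 9.9]
finger_gap: 0.385
gripper_force: 109.1
```

```bash
python3 st.py
```

```text
17.95 p [0.5752 0.0526 0.1653] F [-8.58 -1.72  9.85] T [-0.24   1.944  0.676] q6 2.416 q1 -0.135 turned 3.925 je6 0.824
```

step_arm(motion=[[[0,0,-0.02],[0,0,0],0.025],[[0,0,-0.02],[0,0,0],0.025]])

```text
clock: 18.15
position: [0.5753, 0.0527, 0.1653]
tcp_rot: [0.951, 0.311, -0.0, 0.0]
wrist_force: [-6.7, -0.2, 10.3]
finger_gap: 0.386
gripper_force: 108.9
```

```bash
python3 st.py
```

```text
18.15 p [0.5753 0.0527 0.1653] F [-6.72 -0.2  10.29] T [ 0.073  1.84  -0.061] q6 2.375 q1 -0.135 turned 3.884 je6 0.259
```

step_arm(motion=[[[0,0,0],[0,0,-0.004],0.025],[[0,0,0],[0,0,-0.006],0.025],[[0,0,0],[0,0,-0.008],0.025],[[0,0,0],[0,0,-0.01],0.025],[[0,0,0],[0,0,-0.015],0.025],[[0,0,0],[0,0,-0.025],0.025],[[0,0,0],[0,0,-0.03],0.025],[[0,0,0],[0,0,0],0.025]])

```text
clock: 18.95
position: [0.5779, 0.0527, 0.2685]
tcp_rot: [0.951, 0.31, 0.004, 0.002]
wrist_force: [0.9, 0.0, -2.0]
finger_gap: 0.379
gripper_force: 109.9
```

```bash
python3 st.py
python3 - <<'E'
from h import *
print(tool_delta([.615,.02,.2613]), tool_delta([.50,.10,.2613]))
c,im=snap("wrist");print(proj(c,[[.5755,.0515,.1],[.5975,.164,.062]]))
E
```

```text
18.95 p [0.5779 0.0527 0.2685] F [ 0.9   0.04 -2.02] T [ 0.031 -0.062  0.027] q6 2.376 q1 -0.135 turned 3.885 je6 -0.0
[0.01061813 0.04821012 0.00752994] [-0.03504872 -0.08422228  0.00643491]
[[309.57285029 203.90881156]
 [210.12920922  87.3953708 ]]
```

Run:
```python
from h import *
c,im=snap("wrist","w3");np.save("w3c.npy",c,allow_pickle=True)
e=np.array([.193,.981]);print(proj(c,[[*(np.array([.5755,.0515])+y*e),.06] for y in(.1,.115,.13,.165)]))
cv2.imwrite("pics/w3c.png",cv2.resize(im[20:220,100:330],None,fx=3,fy=3,interpolation=2)[:600])
```

```text
[[224.59713913 100.39155646]
 [210.56694044  85.70639254]
 [196.21269497  70.68205451]
 [161.39446506  34.23842138]]
```

View pics/w3c.png

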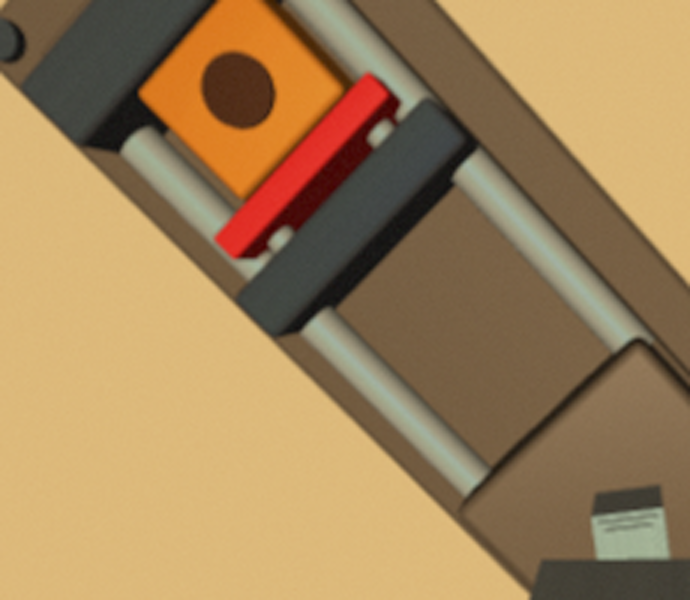

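The crop shows the block between the pad and the far jaw, with the spring gap (grey pins) still open behind the red pad. I'll check the gap numerically against the rest view.

Run:
```python
from h import *
for f,y0 in(("w2",.04),("w3",.1)):
    c=np.load(f+"c.npy",allow_pickle=True).item();im=cv2.imread(f"pics/{f}.png");h=cv2.cvtColor(im,40)
    red=((h[...,0]<6)|(h[...,0]>174))&(h[...,1]>150)&(h[...,2]>150)
    g=proj(c,[[*(np.array([.5755,.0515])+ (0.06 if f=="w2" else .108)*np.array([.193,.981])),.06]])[0]
    near=np.hypot(*(np.mgrid[:400,:640][::-1]-g[:,None,None]))<75
    R=blob(red&near)[2]
    dk=(h[...,2]>45)&(h[...,2]<85)&(h[...,1]<75)&near
    if f=="w2":dk[:155]=0;dk[185:]=0
    J=blob(cv2.morphologyEx(dk.astype(np.uint8),2,np.ones((3,3),np.uint8)))[2]
    for n,m,L in(("red",R,.06),("jaw",J,.074)):
        r=rect(m);w=sorted(np.linalg.norm(np.diff(r,axis=0),axis=1))
        for z in(.060,.064,.067):
            P=cast(c,r,z)[:,:2];A=(P-[.5755,.0515])@np.array([.193,.981]);B=(P-[.5755,.0515])@np.array([.981,-.193])
            print(f,n,z,"along %.4f..%.4f ctr %.4f"%(A.min(),A.max(),A.mean()),"len %.4f"%np.ptp(B))
```

```text
w2 red 0.06 along 0.0650..0.0719 ctr 0.0685 len 0.0595
w2 red 0.064 along 0.0640..0.0708 ctr 0.0674 len 0.0586
w2 red 0.067 along 0.0632..0.0700 ctr 0.0666 len 0.0579
w2 jaw 0.06 along 0.0410..0.0551 ctr 0.0480 len 0.0747
w2 jaw 0.064 along 0.0404..0.0542 ctr 0.0473 len 0.0736
w2 jaw 0.067 along 0.0399..0.0536 ctr 0.0467 len 0.0728
w3 red 0.06 along 0.1221..0.1299 ctr 0.1260 len 0.0601
w3 red 0.064 along 0.1211..0.1288 ctr 0.1249 len 0.0592
w3 red 0.067 along 0.1203..0.1279 ctr 0.1241 len 0.0585
w3 jaw 0.06 along 0.1009..0.1161 ctr 0.1087 len 0.0759
w3 jaw 0.064 along 0.1002..0.1152 ctr 0.1078 len 0.0748
w3 jaw 0.067 along 0.0996..0.1144 ctr 0.1072 len 0.0739
```

Spring press is about 2 to 2.7 mm by image and about 2.3 mm (18 N) by torque, so the grip is snug. Now I'll turn the crank back and carry it to the tray.

step_arm(motion=[[[0,0,-0.14],[0,0,0],0.025],[[0,0,-0.14],[0,0,0],0.025],[[0,0,-0.14],[0,0,0],0.025],[[0,0,-0.14],[0,0,0],0.025],[[0,0,-0.14],[0,0,0],0.025],[[0,0,-0.14],[0,0,0],0.025],[[0,0,-0.14],[0,0,0],0.025],[[0,0,-0.14],[0,0,0],0.025]])

```text
clock: 19.85
position: [0.5753, 0.0529, 0.2608]
tcp_rot: [0.638, 0.77, -0.0, -0.001]
wrist_force: [0.2, 0.1, -2.2]
finger_gap: 0.383
gripper_force: 109.6
```

step_arm(motion=[[[0,0,-0.14],[0,0,0],0.025],[[0,0,-0.14],[0,0,0],0.025],[[0,0,-0.14],[0,0,0],0.025],[[0,0,-0.14],[0,0,0],0.025],[[0,0,-0.14],[0,0,0],0.025],[[0,0,-0.14],[0,0,0],0.025],[[0,0,-0.14],[0,0,0],0.025],[[0,0,-0.14],[0,0,0],0.025]])

```text
clock: 20.65
position: [0.5753, 0.0529, 0.2608]
tcp_rot: [0.132, 0.991, 0.0, -0.001]
wrist_force: [-0.2, -0.7, -2.5]
finger_gap: 0.387
gripper_force: 109.6
```

step_arm(motion=[[[0,0,-0.14],[0,0,0],0.025],[[0,0,-0.14],[0,0,0],0.025],[[0,0,-0.14],[0,0,0],0.025],[[0,0,-0.035],[0,0,0],0.025],[[0,0,0],[0,0,0],0.025],[[0,0,0],[0,0,0],0.025]])

```text
clock: 21.25
position: [0.5755, 0.0528, 0.2613]
tcp_rot: [-0.091, 0.996, 0.0, -0.001]
wrist_force: [0.1, -0.1, -3.1]
finger_gap: 0.387
gripper_force: 109.6
```

```bash
python3 st.py
python3 - <<'E'
from h import *
s=env.state();R=Ro.from_quat(s["tcp_rot"]);x=R.apply([1,0,0]);print(np.arctan2(x[1],x[0])%6.2832,R.apply([0,0,1]).round(4),tool_delta([.452,-.3288,s["position"][2]]))
E
```

```text
21.25 p [0.5755 0.0528 0.2613] F [ 0.06 -0.12 -3.13] T [0.073 0.101 0.021] q6 -0.317 q1 -0.135 turned 1.192 je6 -0.092
3.324344746951602 [-1.2e-03  2.0e-04 -1.0e+00] [ 1.90752493e-01 -3.52814532e-01  8.32133484e-05]
```

step_arm(motion=[[[0,0,0],[0.0141,-0.0263,0],0.025],[[0,0,0],[0.0191,-0.0353,0],0.025],[[0,0,0],[0.0191,-0.0353,0],0.025],[[0,0,0],[0.0191,-0.0353,0],0.025],[[0,0,0],[0.0191,-0.0353,0],0.025],[[0,0,0],[0.0191,-0.0353,0],0.025],[[0,0,0],[0.0191,-0.0353,0],0.025],[[0,0,0],[0.0191,-0.0353,0],0.025]])

```text
clock: 22.05
position: [0.4797, -0.2445, 0.262]
tcp_rot: [-0.091, 0.996, 0.0, -0.0]
wrist_force: [0.1, -0.5, -2.5]
finger_gap: 0.386
gripper_force: 109.8
```

step_arm(motion=[[[0,0,0],[0.0191,-0.0353,0],0.025],[[0,0,0],[0.0141,-0.0263,0],0.025],[[0,0,0],[0.0095,-0.0176,0],0.025],[[0,0,0],[0,0,0],0.025],[[0,0,0],[0,0,0.04],0.025],[[0,0,0],[0,0,0.04],0.025],[[0,0,0],[0,0,0.03],0.025],[[0,0,0],[0,0,0],0.025]])

```text
clock: 22.85
position: [0.4514, -0.326, 0.1473]
tcp_rot: [-0.092, 0.996, 0.003, -0.002]
wrist_force: [-0.7, 0.4, -3.4]
finger_gap: 0.385
gripper_force: 110.1
```

```bash
python3 st.py
python3 - <<'E'
from h import *
print(tool_delta([.452,-.3288,.0993]))
E
```

```text
22.85 p [ 0.4514 -0.326   0.1473] F [-0.67  0.43 -3.38] T [ 0.052  0.054 -0.043] q6 -1.044 q1 -0.86 turned 1.19 je6 0.004
[-0.00030947 -0.00324467  0.04799673]
```

step_arm(motion=[[[0,0,0],[0,0,0.02],0.025],[[0,0,0],[0,0,0.015],0.025],[[0,0,0],[0,0,0.006],0.025],[[0,0,0],[0,0,0],0.025],[[0,0,0],[0,0,0],0.025]])

```text
clock: 23.35
position: [0.4534, -0.3291, 0.1122]
tcp_rot: [-0.092, 0.996, -0.0, 0.0]
wrist_force: [0.2, -0.7, -2.3]
finger_gap: 0.382
gripper_force: 110.1
```

step_arm(motion=[[[0,0,0],[0,0,0.006],0.025],[[0,0,0],[0,0,0.004],0.025],[[0,0,0],[0,0,0.002],0.025],[[0,0,0],[0,0,0],0.025]])

```text
clock: 23.75
position: [0.453, -0.3288, 0.0994]
tcp_rot: [-0.092, 0.996, -0.0, -0.0]
wrist_force: [-2.1, 0.9, 0.9]
finger_gap: 0.383
gripper_force: 110.7
```

step_arm(motion=[[[0,0,0],[0,0,0.001],0.025],[[0,0,0],[0,0,0],0.025]])

```text
clock: 23.95
position: [0.4531, -0.3288, 0.0994]
tcp_rot: [-0.092, 0.996, -0.0, -0.0]
wrist_force: [-4.7, 4.6, 10.8]
finger_gap: 0.389
gripper_force: 112.0
```

step_arm(motion=[[[0,0,0],[0,0,-0.001],0.025],[[0,0,0],[0,0,0],0.045],[[0,0,0],[0,0,0],0.06],[[0,0,0],[0,0,0],0.06],[[0,0,0],[0,0,0],0.06]], grip_force=20)

```text
clock: 24.45
position: [0.4531, -0.3289, 0.0992]
tcp_rot: [-0.092, 0.996, -0.0, 0.0]
wrist_force: [-0.4, 0.4, -0.3]
finger_gap: 0.705
gripper_force: 0.0
```

step_arm(motion=[[[0,0,0],[0,0,-0.015],0.06],[[0,0,0],[0,0,-0.03],0.06],[[0,0,0],[0,0,-0.04],0.06],[[0,0,0],[0,0,-0.04],0.06],[[0,0,0],[0,0,-0.03],0.06],[[0,0,0],[0,0,0],0.06],[[0,0,0],[0,0,0],0.06]])

```text
clock: 25.15
position: [0.4533, -0.3291, 0.2557]
tcp_rot: [-0.092, 0.996, -0.001, 0.001]
wrist_force: [0.4, 0.5, -0.5]
finger_gap: 0.704
gripper_force: 0.0
```

```bash
python3 st.py
python3 - <<'E'
from h import *
_,w=snap("wrist","w4");_,t=snap("top","top6")
cv2.imwrite("pics/end.png",np.vstack([cv2.resize(w[90:350,200:420],None,fx=1.3,fy=1.3)[:, :286],cv2.resize(t[130:270,200:490],(286,138))]))
E
```

```text
25.15 p [ 0.4533 -0.3291  0.2557] F [ 0.37  0.55 -0.48] T [ 0.044 -0.029 -0.034] q6 -1.046 q1 -0.861 turned 1.19 je6 0.0
```

View pics/end.png

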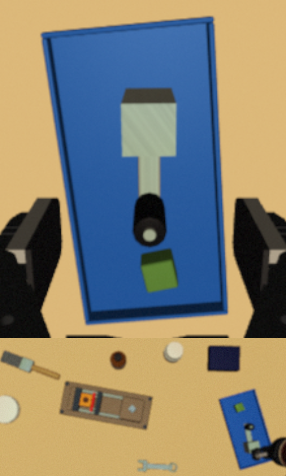

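The crank stands upright in its end of the tray, clear of the green block. The block is clamped and the bystanders are in place. Handing in.

```bash
python3 -c "
from cell import env
print(env.finish_job())"
```

```text
the job is handed in; nothing more can be done
None
```

The job is handed in at about 25 s: the block is held against the far jaw with the springs pressed in about 2.3 mm (about 18 N, estimated from crank torque and consistent with the camera), and the crank is back upright in its end of the tray, clear of the green block.

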